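Release the latched mode key on the survey monitor

TASK

One of the four identical mode keys on the white instrument has been left latched down. Touch the keys one after another from the robot's left to its right with a light tap each, too light to latch or release anything, then press the latched one all the way down and let it spring up, so that all four keys stand up. Do not push down any of the other keys, and leave the loose things around where they are.

Things in the scene. Friction and masses are not known exactly. Their poses are not given: they have to be found in the camera images.
- console: white instrument box, 200 (its x, away from the robot) x 360 (its y, to the robot's left) x 70 mm high, fixed, turned up to 0.3 rad. Origin under its centre, z up. Key row along y on its flat top: key centres at x = -35 mm, y = +75 (left end), +25, -25, -75 mm. Behind the row a display and, at x = +55, y = +145 mm, a black dial 34 mm across, 18 mm high
- key_a: one of four identical white keys; which place in the row it has changes. Flat cap 36 (x) x 32 mm (y), 50 mm from key to key. Origin at the centre of its top face, z up, moves with it, straight down. All keys: free: top 86 mm above the table, 16 mm above the console. Latched: 4.6 mm lower. End stop: 10.5 mm below free.
- key_b: one of four identical white keys; which place in the row it has changes. Flat cap 36 (x) x 32 mm (y), 50 mm from key to key. Origin at the centre of its top face, z up, moves with it, straight down. A free key yields at 1.8 N, then takes 0.8 N more per mm; pressed about 7.5 mm (8 N) or more it latches when let go.
- key_c: one of four identical white keys; which place in the row it has changes. Flat cap 36 (x) x 32 mm (y), 50 mm from key to key. Origin at the centre of its top face, z up, moves with it, straight down. The latched key feels solid up to 5 N; pushed 4 to 5.9 mm further down (8.5 to 10 N; end stop) and let go, it springs up by itself.
- key_d: one of four identical white keys; which place in the row it has changes. Flat cap 36 (x) x 32 mm (y), 50 mm from key to key. Origin at the centre of its top face, z up, moves with it, straight down. Heights, springs and latch as told for the other keys.
- reagent: small green bottle with a white cap, 32 mm across, 52 mm high, standing on the console's top behind the keys; origin at its foot, z up. Not part of the work.
- dosimeter: black pocket dosimeter, flat box 50 x 32 x 14 mm, lying on the console's top behind the keys; origin under its centre. Not part of the work.
- probe: grey cylinder with a black cap, 52 mm across and 115 mm high, standing on the table left of the console; origin at its foot. Not part of the work.
- swab_box: cardboard box 70 x 110 x 40 mm on the table left of the console; origin under its centre. Not part of the work.
- sample_jar: jar with a white lid, 60 mm across, 85 mm high, standing on the table right of the console; origin at its foot. Not part of the work.
- screwdriver: black-handled screwdriver 170 mm long, lying on the table right of the console; lies along its x axis. Not part of the work.
- calibrator: steel stepped disc weight, 44 mm across, 34 mm high, standing on the table behind the console; origin at its foot. Not part of the work.

How it is judged (in metres and radians):
On the way, in this order (a step that is already met when the one before it is completed fails the run):
1. the left end key is touched, the latched key still being down (z of key_c in the frame of console below 0.083 m and ((y of key_a in the frame of console between 0.055 and 0.095 m and contact force between the fingers and key_a above 0.4 N) or (y of key_b in the frame of console between 0.055 and 0.095 m and contact force between the fingers and key_b above 0.4 N) or (y of key_c in the frame of console between 0.055 and 0.095 m and contact force between the fingers and key_c above 0.4 N) or (y of key_d in the frame of console between 0.055 and 0.095 m and contact force between the fingers and key_d above 0.4 N))), for 0.02 s.
2. the second key from the left is touched, the latched key still being down (z of key_c in the frame of console below 0.083 m and ((y of key_a in the frame of console between 0.005 and 0.045 m and contact force between the fingers and key_a above 0.4 N) or (y of key_b in the frame of console between 0.005 and 0.045 m and contact force between the fingers and key_b above 0.4 N) or (y of key_c in the frame of console between 0.005 and 0.045 m and contact force between the fingers and key_c above 0.4 N) or (y of key_d in the frame of console between 0.005 and 0.045 m and contact force between the fingers and key_d above 0.4 N))), for 0.02 s.
3. the third key from the left is touched, the latched key still being down (z of key_c in the frame of console below 0.083 m and ((y of key_a in the frame of console between -0.045 and -0.005 m and contact force between the fingers and key_a above 0.4 N) or (y of key_b in the frame of console between -0.045 and -0.005 m and contact force between the fingers and key_b above 0.4 N) or (y of key_c in the frame of console between -0.045 and -0.005 m and contact force between the fingers and key_c above 0.4 N) or (y of key_d in the frame of console between -0.045 and -0.005 m and contact force between the fingers and key_d above 0.4 N))), for 0.02 s.
4. the right end key is touched, the latched key still being down (z of key_c in the frame of console below 0.083 m and ((y of key_a in the frame of console between -0.095 and -0.055 m and contact force between the fingers and key_a above 0.4 N) or (y of key_b in the frame of console between -0.095 and -0.055 m and contact force between the fingers and key_b above 0.4 N) or (y of key_c in the frame of console between -0.095 and -0.055 m and contact force between the fingers and key_c above 0.4 N) or (y of key_d in the frame of console between -0.095 and -0.055 m and contact force between the fingers and key_d above 0.4 N))), for 0.02 s.
5. after the four taps, the latched key is pressed down to more than 7 mm below its free height (z of key_c in the frame of console below 0.079 m and contact force between the fingers and key_c above 0.4 N), for 0.02 s.
At the end, for the whole second after the job is handed in: all four keys stand up, each within 1.5 mm of its free height, and no loose thing has moved by more than 12 mm (z of each of key_a, key_b, key_c, key_d in the frame of console above 0.0845 m and not (distance of any of reagent, dosimeter, probe, swab_box, sample_jar, screwdriver, calibrator from where it was at the start of the episode above 0.012 m)); the robot touches nothing.
It fails at once if one of the three free keys is pushed down by more than 6 mm (z of any of key_a, key_b, key_d in the frame of console below 0.08 m).
It fails at once if a loose thing is moved or lifted by more than 12 mm (distance of any of reagent, dosimeter, probe, swab_box, sample_jar, screwdriver, calibrator from where it was at the start of the episode above 0.012 m).
It also fails if it takes over 48 s, if anything falls off the work surface, if the arm or the gripper's body presses on something with over 40 N, if the wrist force passes 120 N, or if a joint passes its speed limit or range.

ROBOT

A 6-joint arm with a two-finger parallel gripper is mounted at the origin on the work surface. World frame = base frame: x ahead of the robot, y to its left, z up, the work surface at z = 0. Lengths are in m, angles in degrees, forces in N, time in s.
With the tool pointing down it reaches from about 0.4 to 0.825 m from the base axis. Payload 7 kg.
Tool frame: the origin (TCP) lies at the very end of the fingers, on their centre line; the grasp point (between the pads) lies 19 mm behind it; z points along the fingers, y is the line along which they close (so a half turn about z gives the same grasp; the last joint's range is limited). The gripper opens to 88 mm and grips with 3 to 60 N. Pads are 19 mm wide; open, the fingers measure 130 mm over their backs; the gripper's body (78 mm by 193 mm) begins 47 mm behind the grasp point.
Start: joints at [-58.092, 20.546, 0.682, 0, -70.136, -16.507], TCP at [0.179, -0.651, 0.227] pointing down, gripper open.
Joint ranges: [-176.03, 176.03], [-82.01, 121.73], [-58.28, 71.71], [-173.87, 95.51], [-174.79, -0.11], [-173.66, 173.66]. Speed limits (degrees/s): [136.94, 136.94, 172.46, 180, 180, 180].

INTERFACE

Orientations are given as [roll, pitch, yaw] about the fixed x, y, z axes, in that order (R = Rz(yaw) Ry(pitch) Rx(roll)).
In Python, from plant import ctrl gives the robot as it stands.
- The arm moves only by the tool carry_out, never from a script. Its argument "deltas" is a list that holds one entry, the list of rows, each a list of 5 numbers: the shift along the tool's x, y, z scaled (see below), then the turn about the tool's z scaled (see below), then the opening, from -1 (shut) to 1 (fully open). A call has 1 to 5 rows; each row is the pose to reach, as a shift and turn from the pose commanded when the call began, along the tool's axes at that moment, turning the shorter way round; what a row does not reach only later rows make up. The controller multiplies each number of a shift by 20 cm and each number of a turn by 2 pi rad. A row lasts 1/10 s, in which the tool goes at most 50 mm and 8.59 degrees, less where a joint would pass 70% of its speed; a pose out of reach is approached as far as the arm can. A call with a number of a shift or a turn outside -1 to 1 is refused whole. A call with a gripper value outside its range is refused whole. The fingers move at their own pace and stop on an object; the grip force is fixed at half the most. Time passes only in rows, so rows that repeat a pose let the fingers close. It gives the time, the measured TCP pose, the force, the opening and the grip force at its end, in the units of the state.
- ctrl.get_obs(): the state, without advancing time (a new reading comes with each control period).
- ctrl.snapshot(name): name is "scene" or "top" or "wrist"; returns a dict with "color" (420x560x3 uint8, red, green, blue), "camera_matrix" (3x3 intrinsics, pixels), "R" (3x3) and "t" (3): a world point X has camera coordinates R X + t. Camera axes: x right, y down, z forward; pixel columns grow to the right and rows downward; lengths in m; the calibration is good to about 2 mm. The wrist camera is an equidistant fisheye: a pixel r from the principal point sees the ray r / f radians off the axis. A picture is of the moment at which its call begins. There is no depth.
- ctrl.close_job(): hands the job in; it is judged then, once.
Trained networks look in a picture, given as the dict that the camera call returned (one of the last four; its "shot" number tells which), for a name from the list of things; names that differ only in an ending like _2 or _b are one class to them, and where a whole thing is asked for, a point or a joint stands for the part that bears it (a point fixed in the world has none). Each returns a list of dicts, best first, with "p" (0 to 1); they miss things now and then, are a little off and sometimes report something else, mostly with a low value. They report only what shows in the picture. A call takes as long as a camera call.
- ctrl.search_frame(picture, name): "centre" ([column, row] in pixels, amid what is visible of it).
- ctrl.silhouettes(picture, name): "mask" (420x560 bool, what is visible of it) and "centre" ([column, row] in pixels, amid what is visible of it).
- ctrl.spot_point(picture, name): "centre" ([column, row] in pixels: a listed point, or the origin of a listed thing).
The state is a dict: "clock": time; "joint_pos": joint angles; "qvel": joint speeds; "tau": joint torques, N m; "tool_pos": TCP position; "orientation": TCP orientation; "force": force on the tool from outside, world axes, zero at the start; "moment": the same for the moment, N m; "opening": finger opening in m; "gripper_force": force on a finger pad.
Only numpy, scipy, OpenCV 4.12 (cv2) and the standard library are available. Lean on these libraries where they do the work, as an engineer would, in place of code of your own. Each camera call takes 0.05 s, during which the arm holds its last target. There are 200 camera calls.

## Working session

There is one attempt and no reset: what is moved stays moved. The work goes in short steps, Python scripts to look and compute and a tool call to move; the robot and the scene stay as the last step left them, time stands still between calls to the robot, and variables do not carry over. Pictures are saved under pics/ and viewed, at most 10 in all, crops included, and the job is handed in when it is done.

Besides the shell and the picture viewer there is one more tool, called after "Emit:" as name(argument=value, ...), one argument or row to a line, values as JSON. carry_out: Moves the arm, as the interface text tells. Its arguments: {"type":"object","properties":{"deltas":{"type":"array"}},"required":["deltas"]}

```bash
mkdir -p pics
cat > h.py <<'E'
import numpy as np, cv2
from plant import ctrl
def ray(s,px):
    K=s["camera_matrix"];d=np.linalg.inv(K)@[px[0],px[1],1.]
    R=np.array(s["R"]);return -R.T@np.array(s["t"]),R.T@d
def hit(s,px,z):
    o,d=ray(s,px);return o+d*(z-o[2])/d[2]
def proj(s,X):
    c=np.array(s["R"])@np.array(X)+np.array(s["t"]);p=s["camera_matrix"]@c;return p[:2]/p[2]
E
python3 - <<'E'
from h import *
for n in("top","scene"):
    s=ctrl.snapshot(n);cv2.imwrite(f"pics/{n}.png",s["color"][:,:,::-1])
    print(n,ray(s,(280,210)))
    for k in("key_a","console"):
        for d in ctrl.spot_point(s,k)[:7]: print(k,np.round(d["p"],2),np.round(d["centre"],1),hit(s,d["centre"],.086 if k!="console" else 0).round(4))
o=ctrl.get_obs();print(o)
E
```

```text
top (array([0.48718136, 0.0605743 , 0.98456926]), array([ 0.09681703, -0.03784914, -0.99478587]))
key_a 0.78 [331.6 230.1] [ 0.5327 -0.077   0.086 ]
key_a 0.78 [308.8 227.7] [ 0.5382 -0.0311  0.086 ]
key_a 0.65 [357.6 231.2] [ 0.5298 -0.1297  0.086 ]
key_a 0.49 [281.2 225.5] [0.5433 0.0245 0.086 ]
console 0.93 [318.4 215.6] [ 0.5695 -0.0618  0.    ]
scene (array([1.19194759, 0.65112854, 0.78377963]), array([-0.56201731, -0.54534192, -0.62193436]))
key_a 0.7 [250.7 183.4] [ 0.5338 -0.0823  0.086 ]
key_a 0.6 [238.7 173.7] [ 0.5248 -0.1335  0.086 ]
key_a 0.6 [280.1 202. ] [0.5401 0.0195 0.086 ]
key_a 0.57 [264.2 193.7] [ 0.5416 -0.0294  0.086 ]
console 0.86 [249.  221.4] [ 0.5662 -0.0618  0.    ]
console 0.4 [234.3 175.1] [ 0.4552 -0.2343  0.    ]
{'clock': 0.3, 'joint_pos': array([-5.80928070e+01,  2.05627848e+01,  6.67032539e-01, -5.36671863e-03,
       -7.01364547e+01, -1.65067154e+01]), 'qvel': array([-0.05986345, -0.12074356,  0.15639606,  0.09163183,  0.03223221,
       -0.01739273]), 'tau': array([-4.59329658e-04, -5.81812406e+01,  2.92819619e+01,  6.98997349e+00,
        9.35008720e-03, -7.89558703e-05]), 'tool_pos': array([ 0.17918354, -0.65060991,  0.22624531]), 'orientation': array([ 1.79967687e+02, -4.31248270e-03, -1.64601346e+02]), 'force': array([ 0.72286057, -0.44984395,  0.47555767]), 'moment': array([ 0.0282313 , -0.03274121,  0.01683465]), 'gripper_force': 0.0, 'opening': 0.08766420692477449}
```

View pics/top.png

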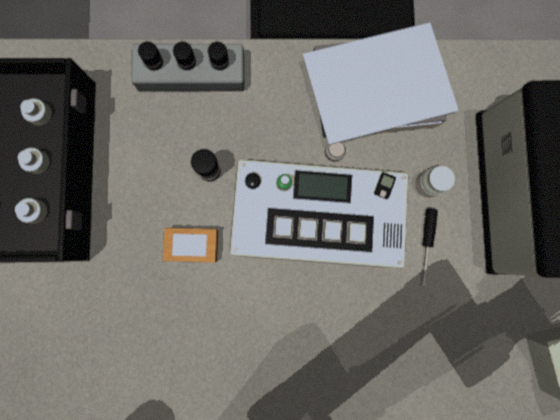

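View pics/scene.png

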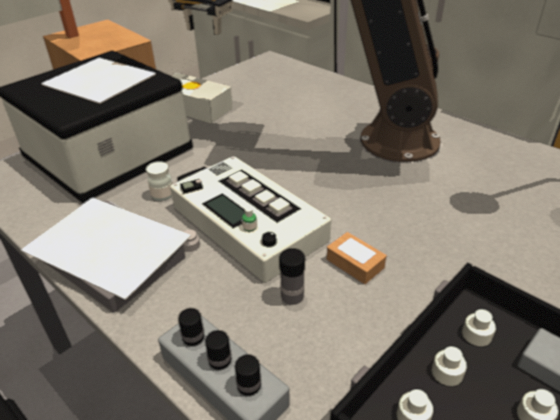

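The top view shows the four keys at about columns 283, 308, 332 and 357, row 230, with the bottle at (285,182) and the dosimeter at (385,185). Both cameras agree with that. The row centre is about (0.535, -0.055) and the console yaw about -5°. I'll close the gripper, rise, and go above the row.

Emit:
carry_out(
  deltas=[
    [[0, 0, -0.25, 0, -1], [-0.75, 0.72, -0.35, 0, -1], [-0.75, 0.72, -0.35, 0, -1], [-0.75, 0.72, -0.35, 0, -1], [-0.75, 0.72, -0.35, 0, -1]],
  ],
)

```text
clock: 0.8
tool_pos: [0.2816, -0.4781, 0.2959]
orientation: [-180.0, 0.0, -164.6]
force: [1.3, 0.6, -0.1]
opening: 0.0534
gripper_force: 0.0
```

Emit:
carry_out(
  deltas=[
    [[-0.85, 0.8, 0, 0, -1], [-0.85, 0.8, 0, 0, -1], [-0.85, 0.8, 0, 0, -1], [-0.85, 0.8, 0, 0, -1], [-0.85, 0.8, 0, 0, -1]],
  ],
)

```text
clock: 1.3
tool_pos: [0.4035, -0.2778, 0.2961]
orientation: [-180.0, 0.1, -164.5]
force: [1.5, -0.8, 1.1]
opening: 0.0133
gripper_force: 0.0
```

Emit:
carry_out(
  deltas=[
    [[-0.85, 0.8, 0, -0.11, -1], [-0.85, 0.8, 0, -0.11, -1], [-0.85, 0.8, 0, -0.11, -1], [-0.85, 0.8, 0, -0.11, -1], [-0.85, 0.8, 0, -0.11, -1]],
  ],
)

```text
clock: 1.8
tool_pos: [0.5251, -0.0781, 0.2958]
orientation: [-180.0, 0.0, -124.6]
force: [0.1, 0.2, 0.6]
opening: 0.0005
gripper_force: 0.0
```

Emit:
carry_out(
  deltas=[
    [[0, 0, 0.15, -0.081, -1], [0, 0, 0.3, -0.081, -1], [0, 0, 0.3, -0.081, -1], [0, 0, 0.3, -0.081, -1], [0, 0, 0.3, -0.081, -1]],
  ],
)

```text
clock: 2.3
tool_pos: [0.5238, -0.0808, 0.2356]
orientation: [180.0, -0.0, -95.8]
force: [0.3, -0.7, 0.4]
opening: 0.0003
gripper_force: 0.0
```

```bash
cat >> h.py <<'E'
def fhit(s,px,z):
    K=s["camera_matrix"];u=(np.array(px)-K[:2,2])/[K[0,0],K[1,1]];th=np.hypot(*u)
    d=np.array([*(u/th*np.sin(th)),np.cos(th)]);R=np.array(s["R"]);o=-R.T@np.array(s["t"]);d=R.T@d
    return o+d*(z-o[2])/d[2]
E
python3 - <<'E'
from h import *
s=ctrl.snapshot("wrist");cv2.imwrite("pics/w1.png",s["color"][:,:,::-1])
for d in ctrl.spot_point(s,"key_a")[:6]: print("spot",round(d["p"],2),np.round(d["centre"],1),fhit(s,d["centre"],.086).round(4))
for d in ctrl.silhouettes(s,"key_a")[:6]:
    m=d["mask"].astype(np.uint8);r=cv2.minAreaRect(cv2.findNonZero(m));print("mask",round(d["p"],2),m.sum(),np.round(r[0],1),fhit(s,r[0],.086).round(4))
for n in("reagent","dosimeter"):
    for d in ctrl.spot_point(s,n)[:1]: print(n,round(d["p"],2),fhit(s,d["centre"],.07).round(4))
o=ctrl.get_obs();print(o["tool_pos"],o["orientation"],o["force"],o["clock"])
E
```

```text
spot 0.84 [262.5 142.9] [ 0.5319 -0.1368  0.086 ]
spot 0.74 [266.5 199. ] [ 0.534  -0.0819  0.086 ]
spot 0.56 [265.6 243.3] [ 0.5401 -0.0356  0.086 ]
spot 0.44 [269.6 291.4] [0.5423 0.0217 0.086 ]
mask 0.9 743 [267. 240.] [ 0.5383 -0.039   0.086 ]
mask 0.66 1282 [265. 147.] [ 0.53   -0.1327  0.086 ]
dosimeter 0.91 [ 0.625  -0.1945  0.07  ]
[ 0.52393157 -0.0809016   0.23594576] [-1.79974476e+02  1.14553605e-02 -9.59158996e+01] [ 0.84151532  0.12991453 -0.63409773] 2.55
```

View pics/w1.png

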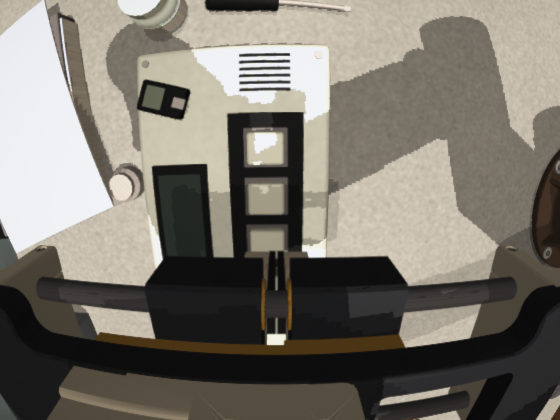

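The wrist view shows the two right keys at (265,147) and (267,198), in line with the tool axes. Together with the other cameras, that puts the keys at about (.543,.019), (.538,-.031), (.534,-.081) and (.529,-.131). Next I go over the left end key.

Emit:
carry_out(
  deltas=[
    [[-0.25, -0.02, 0.2, 0, -1], [-0.505, -0.042, 0.4, 0, -1], [-0.505, -0.042, 0.63, 0, -1], [-0.505, -0.042, 0.63, 0, -1], [-0.505, -0.042, 0.63, 0, -1]],
  ],
)

```text
clock: 3.05
tool_pos: [0.5408, 0.019, 0.107]
orientation: [179.7, -0.1, -95.8]
force: [-0.7, -0.9, -0.2]
opening: 0.0006
gripper_force: 0.0
```

Run:
```python
from h import *
for n in("scene",):
    s=ctrl.snapshot(n);c=s["color"][130:250,170:350,::-1];cv2.imwrite("pics/s2.png",cv2.resize(c,None,fx=4,fy=4))
for i in range(4):
    if i: ctrl.snapshot("top")
    o=ctrl.get_obs();print(o["tool_pos"],o["force"])
```

```text
[0.54207874 0.01876752 0.10902146] [ 0.30425335 -0.19934615  0.59198345]
[0.54296192 0.01864667 0.11033046] [0.49030879 0.35312461 0.58357662]
[0.54343603 0.01860006 0.11106111] [0.2159085  0.11820967 0.48480014]
[0.54354756 0.01853821 0.11134832] [ 0.14080972 -0.1957924   1.23629129]
```

View pics/s2.png

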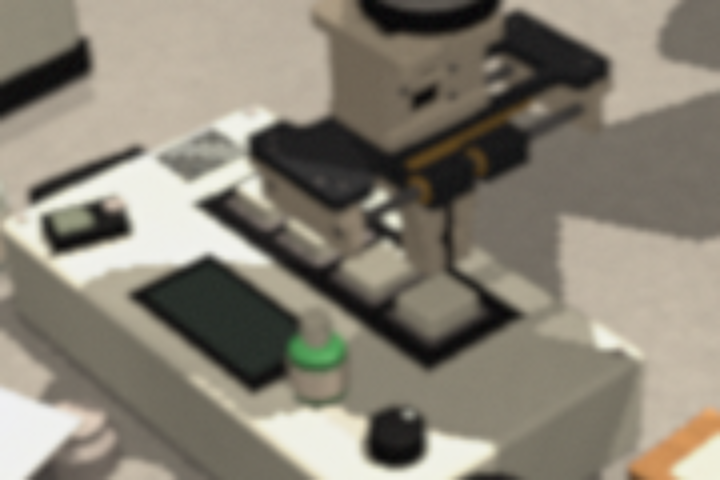

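The tip stands over the left end key, and the arm overshoots a few mm after fast moves. So I'll go down in ramps.

Emit:
carry_out(
  deltas=[
    [[0, 0, 0.035, 0, -1], [0, 0, 0.07, 0, -1], [0, 0, 0.09, 0, -1], [0, 0, 0.1, 0, -1], [0, 0, 0.1, 0, -1]],
  ],
)

```text
clock: 3.75
tool_pos: [0.5423, 0.0186, 0.0893]
orientation: [180.0, -0.0, -95.8]
force: [-0.1, -0.1, -0.2]
opening: 0.0005
gripper_force: 0.0
```

Emit:
carry_out(
  deltas=[
    [[0, 0, 0.01, 0, -1], [0, 0, 0.018, 0, -1], [0, 0, 0.023, 0, -1], [0, 0, 0.025, 0, -1], [0, 0, 0.025, 0, -1]],
  ],
)

```text
clock: 4.25
tool_pos: [0.5426, 0.0188, 0.0849]
orientation: [-180.0, 0.0, -95.8]
force: [-0.3, 0.3, 2.5]
opening: 0.0002
gripper_force: 1.5
```

Force is 2.5 N at z = 0.0849, which is what a free key should give, so the left key has been tapped. Now the second key.

Emit:
carry_out(
  deltas=[
    [[0, 0, -0.04, 0, -1], [0.05, 0, -0.06, 0, -1], [0.15, 0, -0.06, 0, -1], [0.22, 0, -0.06, 0, -1], [0.25, 0, -0.06, 0, -1]],
  ],
)

```text
clock: 4.75
tool_pos: [0.537, -0.0325, 0.0969]
orientation: [180.0, 0.0, -95.9]
force: [0.7, -0.4, 0.3]
opening: 0.0007
gripper_force: 0.0
```

Emit:
carry_out(
  deltas=[
    [[0, 0, 0, 0, -1], [0, 0, 0, 0, -1], [0, 0, 0.015, 0, -1], [0, 0, 0.025, 0, -1], [0, 0, 0.03, 0, -1]],
  ],
)

```text
clock: 5.25
tool_pos: [0.5373, -0.0307, 0.0903]
orientation: [180.0, -0.0, -95.8]
force: [0.4, -1.0, -0.1]
opening: 0.0004
gripper_force: 0.0
```

Emit:
carry_out(
  deltas=[
    [[0, 0, 0.01, 0, -1], [0, 0, 0.018, 0, -1], [0, 0, 0.025, 0, -1], [0, 0, 0.03, 0, -1], [0, 0, 0.03, 0, -1]],
  ],
)

```text
clock: 5.75
tool_pos: [0.5373, -0.031, 0.0845]
orientation: [180.0, -0.0, -95.8]
force: [0.3, -0.8, -0.3]
opening: 0.0003
gripper_force: 0.0
```

There's no force at 0.0845, so the second key looks latched (top at 0.0814). I'll ease down further.

Emit:
carry_out(
  deltas=[
    [[0, 0, 0, 0, -1], [0, 0, 0.004, 0, -1], [0, 0, 0.008, 0, -1], [0, 0, 0.01, 0, -1], [0, 0, 0.01, 0, -1]],
  ],
)

```text
clock: 6.25
tool_pos: [0.5374, -0.031, 0.0827]
orientation: [180.0, -0.0, -95.8]
force: [0.6, 0.2, 0.4]
opening: 0.0005
gripper_force: 0.0
```

Emit:
carry_out(
  deltas=[
    [[0, 0, 0.003, 0, -1], [0, 0, 0.006, 0, -1], [0, 0, 0.008, 0, -1], [0, 0, 0.008, 0, -1], [0, 0, 0.008, 0, -1]],
  ],
)

```text
clock: 6.75
tool_pos: [0.5375, -0.031, 0.0816]
orientation: [-180.0, -0.0, -95.8]
force: [-2.3, 0.8, 6.0]
opening: 0.0008
gripper_force: 2.8
```

Second key is solid at z = 0.0816 with 6 N, so it is the latched one and is still down. Lift and go to the third.

Emit:
carry_out(
  deltas=[
    [[0, 0, -0.05, 0, -1], [0.05, 0, -0.078, 0, -1], [0.15, 0, -0.078, 0, -1], [0.22, 0, -0.078, 0, -1], [0.25, 0, -0.078, 0, -1]],
  ],
)

```text
clock: 7.25
tool_pos: [0.532, -0.0822, 0.0969]
orientation: [-180.0, 0.0, -95.9]
force: [-0.4, -0.1, 0.4]
opening: 0.0007
gripper_force: 0.0
```

Emit:
carry_out(
  deltas=[
    [[0, 0, 0, 0, -1], [0, 0, 0, 0, -1], [0, 0, 0.015, 0, -1], [0, 0, 0.025, 0, -1], [0, 0, 0.03, 0, -1]],
  ],
)

```text
clock: 7.75
tool_pos: [0.5322, -0.0804, 0.0903]
orientation: [180.0, -0.0, -95.8]
force: [-0.2, -0.3, 0.3]
opening: 0.0002
gripper_force: 0.0
```

Emit:
carry_out(
  deltas=[
    [[0, 0, 0.01, 0, -1], [0, 0, 0.018, 0, -1], [0, 0, 0.025, 0, -1], [0, 0, 0.03, 0, -1], [0, 0, 0.03, 0, -1]],
  ],
)

```text
clock: 8.25
tool_pos: [0.5323, -0.0807, 0.0848]
orientation: [-180.0, 0.0, -95.8]
force: [-2.2, 1.9, 3.6]
opening: 0.0005
gripper_force: 1.5
```

The third key gives 3.6 N, so it has been tapped and is free. Next the right end key.

Emit:
carry_out(
  deltas=[
    [[0, 0, -0.04, 0, -1], [0.05, 0, -0.06, 0, -1], [0.15, 0, -0.06, 0, -1], [0.22, 0, -0.06, 0, -1], [0.25, 0, -0.06, 0, -1]],
  ],
)

```text
clock: 8.75
tool_pos: [0.5269, -0.1319, 0.0969]
orientation: [-180.0, -0.0, -95.9]
force: [0.2, -0.6, 0.4]
opening: 0.0008
gripper_force: 0.0
```

Emit:
carry_out(
  deltas=[
    [[0, 0, 0, 0, -1], [0, 0, 0, 0, -1], [0, 0, 0.015, 0, -1], [0, 0, 0.025, 0, -1], [0, 0, 0.03, 0, -1]],
  ],
)

```text
clock: 9.25
tool_pos: [0.5271, -0.1301, 0.0903]
orientation: [180.0, -0.0, -95.8]
force: [0.9, 0.9, -0.0]
opening: 0.0005
gripper_force: 0.0
```

Emit:
carry_out(
  deltas=[
    [[0, 0, 0.01, 0, -1], [0, 0, 0.018, 0, -1], [0, 0, 0.025, 0, -1], [0, 0, 0.03, 0, -1], [0, 0, 0.03, 0, -1]],
  ],
)

```text
clock: 9.75
tool_pos: [0.5273, -0.1304, 0.0848]
orientation: [-180.0, 0.0, -95.8]
force: [-1.2, 1.7, 3.2]
opening: 0.0004
gripper_force: 1.5
```

All four are tapped. Back to the second key.

Emit:
carry_out(
  deltas=[
    [[0, 0, -0.05, 0, -1], [-0.1, 0, -0.07, 0, -1], [-0.25, 0, -0.07, 0, -1], [-0.4, 0, -0.07, 0, -1], [-0.5, 0, -0.07, 0, -1]],
  ],
)

```text
clock: 10.25
tool_pos: [0.538, -0.0296, 0.0996]
orientation: [-179.9, 0.0, -95.8]
force: [0.4, 0.0, -0.3]
opening: 0.0002
gripper_force: 0.0
```

Emit:
carry_out(
  deltas=[
    [[0, 0, 0, 0, -1], [0, 0, 0, 0, -1], [0, 0, 0.03, 0, -1], [0, 0, 0.05, 0, -1], [0, 0, 0.06, 0, -1]],
  ],
)

```text
clock: 10.75
tool_pos: [0.5369, -0.0318, 0.086]
orientation: [179.9, -0.0, -95.9]
force: [0.9, 0.2, -0.3]
opening: 0.0003
gripper_force: 0.0
```

Emit:
carry_out(
  deltas=[
    [[0, 0, 0.012, 0, -1], [0, 0, 0.024, 0, -1], [0, 0, 0.032, 0, -1], [0, 0, 0.036, 0, -1], [0, 0, 0.036, 0, -1]],
  ],
)

```text
clock: 11.25
tool_pos: [0.5374, -0.0313, 0.08]
orientation: [-180.0, -0.0, -95.8]
force: [-2.3, -0.2, 5.8]
opening: 0.0001
gripper_force: 3.4
```

Emit:
carry_out(
  deltas=[
    [[0, 0, 0.008, 0, -1], [0, 0, 0.014, 0, -1], [0, 0, 0.02, 0, -1], [0, 0, 0.022, 0, -1], [0, 0, 0.022, 0, -1]],
  ],
)

```text
clock: 11.75
tool_pos: [0.5374, -0.0313, 0.076]
orientation: [-180.0, -0.0, -95.8]
force: [-3.8, -0.3, 10.5]
opening: 0.0006
gripper_force: 5.0
```

It is pressed 5.4 mm below the latched height with 10.5 N, inside the release window. Letting it up now.

Emit:
carry_out(
  deltas=[
    [[0, 0, -0.03, 0, -1], [0, 0, -0.06, 0, -1], [0, 0, -0.1, 0, -1], [0, 0, -0.2, 0, -1], [0, 0, -0.4, 0, -1]],
  ],
)

```text
clock: 12.25
tool_pos: [0.5355, -0.0313, 0.1535]
orientation: [179.7, -0.1, -95.9]
force: [1.8, 0.2, 0.8]
opening: 0.0003
gripper_force: 0.0
```

Emit:
carry_out(
  deltas=[
    [[0.1, 0.2, -0.2, 0, -1], [0.3, 0.6, -0.3, 0, -1], [0.5, 0.8, -0.4, 0, -1], [0.5, 0.8, -0.4, 0, -1], [0.5, 0.8, -0.4, 0, -1]],
  ],
)

```text
clock: 12.75
tool_pos: [0.3651, -0.1156, 0.2371]
orientation: [-179.8, 0.1, -95.9]
force: [1.2, -0.3, -0.3]
opening: 0.0006
gripper_force: 0.0
```

Run:
```python
from h import *
s=ctrl.snapshot("scene");c=s["color"][130:250,170:350,::-1];cv2.imwrite("pics/s3.png",cv2.resize(c,None,fx=4,fy=4,interpolation=cv2.INTER_CUBIC))
```

```text
(no output)
```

View pics/s3.png

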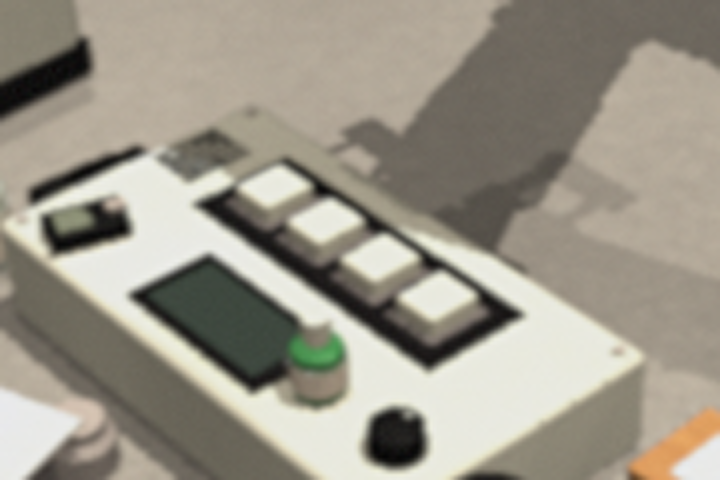

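The picture shows four evenly spaced caps at (275,187), (327,222), (381,257) and (438,297), with the bottle and dosimeter undisturbed. I'll check the second cap's height against its neighbours, before and after.

Run:
```python
from h import *
s=ctrl.snapshot("scene");cv2.imwrite("pics/s4.png",s["color"][:,:,::-1])
for f in("scene","s4"):
    g=cv2.resize(cv2.imread(f"pics/{f}.png",0)[165:215,225:295],None,fx=8,fy=8,interpolation=cv2.INTER_CUBIC)
    for t in(170,190,205):
        n,_,st,c=cv2.connectedComponentsWithStats((g>t).astype(np.uint8))
        k=[i for i in range(1,n) if 3000<st[i,4]<20000]
        print(f,t,[( (c[i]/8+[225,165]).round(1).tolist(),int(st[i,4])) for i in sorted(k,key=lambda i:c[i][0])])
row=[(.543,.019),(.538,-.031),(.5335,-.081),(.5285,-.1305)]
for z in(.086,.0814): print(z,[proj(s,(*p,z)).round(1).tolist() for p in row])
```

```text
scene 170 [([242.0, 202.3], 18108), ([251.2, 185.4], 7870), ([265.1, 196.2], 8142), ([279.3, 204.2], 8892)]
scene 190 [([238.4, 176.7], 6317), ([241.8, 202.2], 16496), ([251.3, 185.3], 6948), ([265.1, 196.2], 7235), ([279.3, 204.2], 7950)]
scene 205 [([238.4, 176.6], 5583), ([241.7, 202.1], 15043), ([251.3, 185.3], 6218), ([265.1, 196.1], 6517), ([279.3, 204.1], 7197)]
s4 170 [([238.4, 176.7], 7248), ([242.0, 202.3], 18232), ([251.2, 185.4], 7929), ([265.0, 194.6], 8440), ([279.3, 204.2], 8944), ([285.6, 194.6], 8542)]
s4 190 [([238.4, 176.7], 6366), ([241.9, 202.2], 16618), ([251.3, 185.3], 7001), ([265.0, 194.5], 7484), ([279.3, 204.2], 8012), ([286.4, 195.1], 7190)]
s4 205 [([238.4, 176.6], 5682), ([241.7, 202.2], 15223), ([251.3, 185.3], 6280), ([265.0, 194.5], 6747), ([279.3, 204.1], 7271), ([287.0, 195.4], 6199)]
0.086 [[279.0, 202.5], [264.8, 192.7], [251.1, 183.6], [238.4, 174.8]]
0.0814 [[279.1, 204.1], [264.9, 194.3], [251.3, 185.1], [238.6, 176.4]]
```

The second cap moved up 1.6 px, which is exactly the projected 4.6 mm. The other three are unchanged, so I'm handing in.

```bash
python3 -c "
from plant import ctrl
print(ctrl.close_job())"
```

```text
the job is handed in; nothing more can be done
None
```

I tapped all four keys left to right, and the latched one (second from the left) was pressed and sprang back up. A before/after camera check shows all four standing. The bottle and dosimeter looked undisturbed, I didn't re-check the other loose things, and the job is handed in with no verdict returned.

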